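Seal the sample vessel to its torque click

TASK

Take the pressure vessel with the blue cap out of the white rack and stand it fully home in the square pocket of the aluminium tightening station, gently, without leaning on it. Then screw its blue cap clockwise until the ratchet inside it clicks over, stop after one click or at most two, and let go. Leave the sealed vessel standing in the station and everything else where it was.

Things in the scene. Friction and masses are not known exactly. Their poses are not given: they have to be found in the camera images.
- vessel_center (a point): Centre, half-way up, of the pressure vessel with the BLUE cap: beige cylinder 52 mm across on a square foot (36 x 36, 24 mm tall), 135 mm tall, about 0.65 kg. On its axis, 68 mm above its underside. x and y are square to the foot's flats and do not turn with the cap; z up. It starts upright in any hole of the rack, at any yaw.
- cap_grip (a point): Centre of the cap's blue grip ring: round, 56 mm across, 26 mm tall, on the axis, 115 mm above the vessel's underside; turns with the ring. A dark plug with a steel vent stands 8 mm above it (red line on it, white on the ring). Carry the vessel by the ring. Ring and plug screw down together (0.4 N m, height unchanged) by a hidden 0.5 to 2.4 rad until tight; anticlockwise unscrews.
- cap (a joint): Ratchet: angle (rad) the blue ring has slipped clockwise on its plug. Under 0.06 until the plug is tight; then torque climbs to 0.6 N m at 0.13 (at standstill: 0.1 N m before, 0.25 here), falls through zero at 0.26, turns negative as the ring jumps ahead (the click) to the notch at 0.52. Second notch 1.05, third tooth past 1.2. Released before 0.26 it springs back, past 0.35 it runs on.
- holder: Tightening station, fixed to the bench: steel base plate 140 x 110 x 8 mm with an aluminium block 84 x 84 mm on it, its top 45 mm above the bench, with a square pocket that keeps the vessel from turning. Origin at the centre of its underside, x and y square to the pocket, z up.
- pocket (a point): Centre of the floor of the station's square pocket, 24 mm above the bench: 38 x 38 mm for 16 mm of height, then a 45 degree bevel to 48 x 48 mm at the block's top, 21 mm above this point. x and y square to its walls; the foot enters at any of four yaws. Vessel home: its underside on this floor, vessel_center 68 mm and cap_grip 115 mm above this point.
- rack: White rack block, fixed, 86 x 316 x 34 mm, with three round holes of 56 mm, 22 mm deep, in a row along its y axis at -105, 0 and +105 mm. Origin at the centre of its underside. A vessel's underside stands 12 mm above the bench in it.
- vessel_b_center (a point): Centre, half-way up, of a vessel of the same size with a WHITE cap, already sealed (0.6 kg), in the rack. Leave it alone.
- vessel_c_center (a point): Centre, half-way up, of the other vessel with a WHITE cap, already sealed (0.6 kg), in the rack. Leave it alone.
- dish: White plate 190 mm across with three red tomatoes, 68 mm tall. Leave it alone. Origin at the centre of its underside.
- jar: Small clear jar with a white lid, 64 mm across, 85 mm tall. Leave it alone. Origin at the centre of its underside.
- amber_bottle: Amber reagent bottle with a black cap, 70 mm across, 160 mm tall. Leave it alone. Origin at the centre of its underside.
- beaker: Empty glass beaker, 70 mm across, 90 mm tall. Leave it alone. Origin at the centre of its underside.
- spoon: Steel sample spoon lying flat, 180 mm long. Leave it alone. Origin under its middle.
- marker: Teal marker pen lying flat, 130 mm long, 13 mm thick. Leave it alone. Origin under its middle.
Mind the look-alikes: they are no part of the job. What is shaped like the part that bears vessel_center but green is not meant.

How it is judged:
By the outcome, as a careful person would: the job done as asked, in the order asked, and still so for the second after the job is handed in, with the robot touching nothing.
It also fails if it takes over 66 s, if anything falls off the work surface, if the arm or the gripper's body presses on something with over 40 N, if the wrist force passes 120 N, or if a joint passes its speed limit or range.

ROBOT

A 7-joint arm with a two-finger parallel gripper is mounted at the origin on the work surface. World frame = base frame: x ahead of the robot, y to its left, z up, the work surface at z = 0. Lengths are in m, angles in rad, forces in N, time in s.
With the tool pointing down it reaches from about 0.4 to 0.85 m from the base axis. Payload 6.9 kg.
Tool frame: the origin (TCP) lies on the front face of the gripper's body, between the roots of the fingers; the fingertips stand 73 mm ahead of it and the grasp point (between the pads) lies 54 mm ahead of it (ctrl.grasp_offset is the distance from the TCP to the grasp point, in m); y points along the fingers, x is the direction in which the jaws open and shut, and the axes are right-handed (so a half turn about y gives the same grasp; the last joint's range is limited). The gripper opens to 85 mm and grips with 20 to 120 N. Pads are 22 mm wide; open, the fingers measure 114 mm over their backs; the gripper's body (76 mm by 85 mm) begins 54 mm behind the grasp point. The pads swing forward as they close: fully open they stand 13 mm farther back than shut.
Start: joints at [-1.113, 0.507, -0.238, 1.5, 0.126, 1.149, -0.155], TCP at [0.215, 0.587, 0.304] pointing down, gripper open.
Joint ranges: [-3.08, 3.08], [-0.24, 2.05], [-1.43, 1.35], [0, 2.5], [-1.52, 4.66], [0.17, 1.96], [-2.89, 2.89]. Speed limits (rad/s): [2.39, 2.39, 3.14, 3.14, 3.14, 3.14, 3.14].

INTERFACE

Orientations are given as a unit quaternion [x, y, z, w].
In Python, from workcell import ctrl gives the robot as it stands. The module is installed in compiled form; this text tells all that it offers. Calls block until the motion is done:
- ctrl.move_to(position, orientation): joint-space move of the TCP to a pose.
- ctrl.movel(position, speed=0.15, ori=None, contact_N=None): straight line of the TCP; ori=None keeps the orientation; speed is the mean speed in m/s. With contact_N (N) it stops when the force on the tool has changed by that much, and returns True; else False.
- ctrl.goto_joints(angles): joint-space move.
- ctrl.command_gripper(opening, newtons=None): finger opening in m; newtons is the grip in N (None keeps the last); returns when the fingers have stopped.
- ctrl.dwell(seconds).
- ctrl.ik(position, orientation): joint angles nearest the present ones, or None.
- ctrl.get_obs(): the state.
- ctrl.camera(name): name is "scene" or "side" or "wrist"; returns a dict with "img" (400x640x3 uint8, red, green, blue), "z_map" (400x640 float32, m along the optical axis (not along the pixel's ray), 0 where there is no reading), "intrinsics" (3x3 intrinsics, pixels), "world_from_camera" (4x4, takes a point from camera to world coordinates). Camera axes: x right, y down, z forward; pixel columns grow to the right and rows downward; lengths in m; the calibration is good to about 2 mm. A picture is of the moment at which its call begins.
A pose or a line that the arm cannot do raises ctrl.Unreachable and nothing moves.
- ctrl.job_done(): hands the job in, once; it reports no verdict.
Trained networks look in the newest picture that a camera, given by its name, has taken for a name from the list of things; names that differ only in an ending like _2 or _b are one class to them, and where a whole thing is asked for, a point or a joint stands for the part that bears it (a point fixed in the world has none). Each returns a list of dicts, best first, with "score" (0 to 1); they miss things now and then, are a little off and sometimes report something else, mostly with a low value. They report only what shows in the picture. A call takes as long as a camera call. They do not tell look-alikes from the thing itself.
- ctrl.boxes_of(camera, name): "extent" ([left, top, right, bottom] in pixels, round what is visible of it).
- ctrl.mark_of(camera, name): "pixel" ([column, row] in pixels: a listed point, or the origin of a listed thing).
The state is a dict: "t": time; "q": joint angles; "qvel": joint speeds; "effort": joint torques, N m; "eef_pos": TCP position; "tcp_rot": TCP orientation; "force": force on the tool from outside, world axes, zero at the start; "ft_torque": the same for the moment, N m; "finger_gap": finger opening in m.
Only numpy, scipy, OpenCV 4.12 (cv2) and the standard library are available. Lean on these libraries where they do the work, as an engineer would, in place of code of your own. Each camera call takes 0.05 s, during which the arm holds its last target.

## Working session

There is one attempt and no reset: what is moved stays moved. The work goes in short steps, each a Python script; the robot and the scene stay as the last script left them, time stands still between calls to the robot, and variables do not carry over. Pictures are saved under pics/ and viewed, and the job is handed in when it is done.

```bash
mkdir -p pics
python3 - <<'E'
from workcell import ctrl
import cv2,numpy as np
for n in ["scene","side","wrist"]:
    c=ctrl.camera(n); cv2.imwrite(f"pics/{n}0.png",c["img"][:,:,::-1]); np.savez(f"{n}0.npz",**c)
    print(n,c["world_from_camera"].round(3).tolist(),c["intrinsics"].tolist())
    for t in ["vessel_center","cap_grip","pocket","holder","rack"]:
        print(t,[(np.round(m["pixel"]).tolist(),round(m["score"],2)) for m in ctrl.mark_of(n,t)[:4]])
o=ctrl.get_obs();print({k:np.round(v,3).tolist() for k,v in o.items()},ctrl.grasp_offset)
E
```

```text
scene [[-0.468, 0.567, -0.678, 1.557], [0.884, 0.301, -0.358, 0.5], [0.001, -0.767, -0.642, 1.065], [0.0, 0.0, 0.0, 1.0]] [[517.638612696364, 0.0, 321.26410727143684], [0.0, 517.638612696364, 202.74447541176175], [0.0, 0.0, 1.0]]
vessel_center [([316.0, 198.0], 0.69), ([359.0, 228.0], 0.59)]
cap_grip [([317.0, 188.0], 0.61)]
pocket [([257.0, 206.0], 0.58)]
holder [([262.0, 212.0], 0.87)]
rack [([390.0, 257.0], 0.93)]
side [[0.943, -0.203, 0.263, 0.315], [-0.332, -0.584, 0.741, -0.68], [0.003, -0.786, -0.618, 0.656], [0.0, 0.0, 0.0, 1.0]] [[362.3027204500126, 0.0, 315.8318907301803], [0.0, 362.3027204500126, 196.61519587809195], [0.0, 0.0, 1.0]]
vessel_center [([306.0, 181.0], 0.78), ([305.0, 231.0], 0.6)]
cap_grip [([306.0, 217.0], 0.76), ([304.0, 165.0], 0.72)]
pocket [([355.0, 290.0], 0.75)]
holder [([359.0, 293.0], 0.96), ([426.0, 317.0], 0.65), ([262.0, 306.0], 0.31)]
rack [([290.0, 181.0], 0.61), ([304.0, 168.0], 0.36)]
wrist [[0.344, 0.901, 0.264, 0.148], [0.939, -0.33, -0.097, 0.612], [-0.0, 0.281, -0.96, 0.374], [0.0, 0.0, 0.0, 1.0]] [[327.68995168620546, 0.0, 321.8077185939656], [0.0, 327.68995168620546, 192.94919827710353], [0.0, 0.0, 1.0]]
vessel_center []
cap_grip []
pocket []
holder []
rack []
{'t': 0.9, 'q': [-1.113, 0.507, -0.238, 1.5, 0.126, 1.149, -0.155], 'qvel': [0.001, 0.0, 0.001, 0.001, 0.0, 0.001, -0.0], 'effort': [-0.001, -62.035, -2.185, -24.996, 0.014, 0.002, -0.0], 'eef_pos': [0.215, 0.587, 0.304], 'tcp_rot': [0.58, 0.405, -0.405, -0.58], 'force': [0.009, -0.567, -0.206], 'ft_torque': [-0.038, 0.02, -0.03], 'finger_gap': 0.085} 0.0539
```

View images.

View pics/scene0.png

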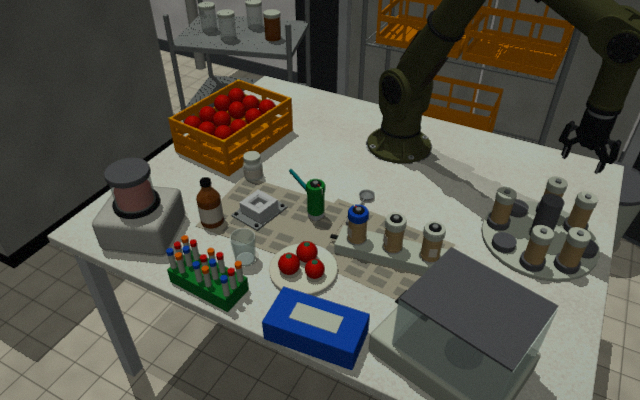

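View pics/side0.png

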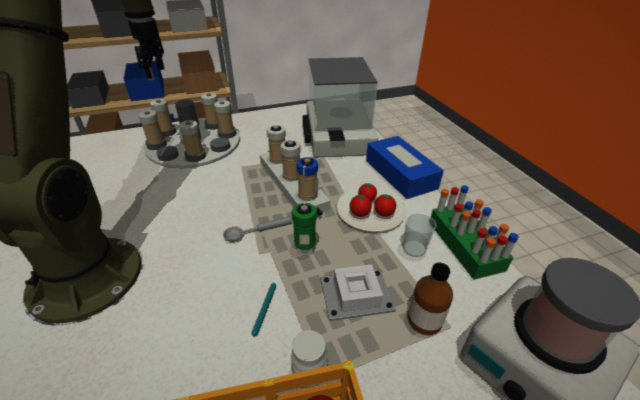

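View pics/wrist0.png

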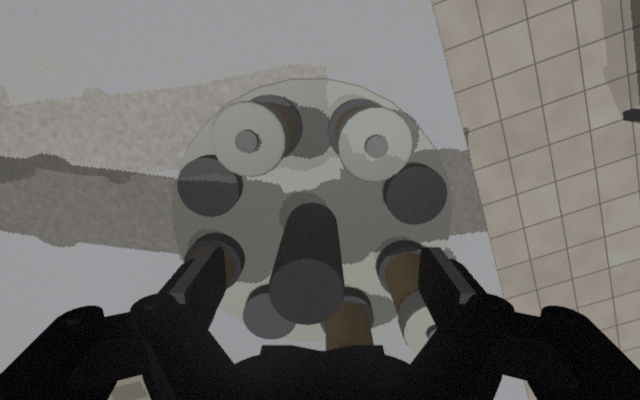

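The scene view shows the blue-capped vessel at about (358,228), in the rack's end hole. The green decoy is at (316,198) and the station at (260,207). In the side view they are at (307,175), (304,225) and (357,287). Next I'll localise them with depth.

```bash
cat > h.py <<'E'
import numpy as np,cv2
def cloud(c):
    z=c["z_map"];K=c["intrinsics"];T=c["world_from_camera"]
    v,u=np.mgrid[:400,:640]
    P=np.stack([(u-K[0,2])/K[0,0]*z,(v-K[1,2])/K[1,1]*z,z],-1)@T[:3,:3].T+T[:3,3]
    P[z==0]=np.nan
    return P
def hsv(c): return cv2.cvtColor(c["img"],cv2.COLOR_RGB2HSV)
def circ(xy):
    A=np.c_[2*xy,np.ones(len(xy))];s=np.linalg.lstsq(A,(xy**2).sum(1),rcond=None)[0]
    return s[:2],np.sqrt(s[2]+s[:2]@s[:2])
E
python3 - <<'E'
from h import *
for n,box in [("scene",(340,200,375,250)),("side",(290,150,325,205))]:
    c=dict(np.load(n+"0.npz"));P=cloud(c);H=hsv(c)
    m=(H[...,0]>100)&(H[...,0]<130)&(H[...,1]>120)
    b=np.zeros_like(m);b[box[1]:box[3],box[0]:box[2]]=1
    p=P[m&b];p=p[np.isfinite(p[:,0])]
    print(n,len(p),p.min(0),p.max(0),np.median(p,0))
    q=p[(p[:,2]<p[:,2].max()-.006)]
    print("circ",circ(q[:,:2]), 'topmid',(p[p[:,2]>.135][:,:2].min(0)+p[p[:,2]>.135][:,:2].max(0))/2)
    # station
    u,v=(260,207) if n=="scene" else (357,287)
    p=P[v-35:v+35,u-40:u+40].reshape(-1,3)
    t=p[(abs(p[:,2]-.045)<.004)]
    print("st top",len(t),cv2.minAreaRect(t[:,:2].astype(np.float32)*1000))
    t=p[(abs(p[:,2]-.008)<.003)]
    print("st base",len(t),cv2.minAreaRect(t[:,:2].astype(np.float32)*1000))
    p=P.reshape(-1,3);t=p[(abs(p[:,2]-.034)<.003)&(p[:,0]>.4)&(p[:,0]<.75)&(abs(p[:,1])<.4)]
    print(len(t),t.min(0),t.max(0))
E
```

```text
scene 253 [0.47710354 0.02177055 0.01912045] [0.5914463  0.11760991 0.14576837] [0.57601278 0.09466002 0.13701403]
circ (array([0.55013194, 0.0800804 ]), np.float64(0.03541506354783758)) topmid [0.56096396 0.08985835]
st top 409 ((587.24560546875, -259.0106201171875), (310.19842529296875, 144.79721069335938), 8.891195297241211)
st base 655 ((535.1944580078125, -267.15570068359375), (345.8943176269531, 260.739501953125), 29.76716423034668)
1389 [ 0.40585097 -0.3870221   0.03101104] [0.74867512 0.329211   0.03699866]
side 244 [0.53111328 0.05462788 0.11520605] [0.58738918 0.10999893 0.14495638] [0.55500678 0.06711487 0.13663924]
circ (array([0.55916971, 0.08365154]), np.float64(0.025613015291827173)) topmid [0.55978429 0.0823134 ]
st top 1043 ((560.7614135742188, -248.20443725585938), (86.54460144042969, 84.96533203125), 79.60348510742188)
st base 1142 ((571.1973876953125, -235.60800170898438), (161.07330322265625, 167.4893798828125), 69.83980560302734)
1113 [ 0.43787338 -0.38837134  0.0310056 ] [0.74919315 0.39866455 0.03699258]
```

```bash
cat >> h.py <<'E'
from scipy.spatial.transform import Rotation as R
def ori(th):
    c,s=np.cos(th),np.sin(th)
    return R.from_matrix(np.array([[c,0,-s],[s,0,c],[0,-1,0]])).as_quat()
E
python3 - <<'E'
from h import *
from workcell import ctrl
print(ctrl.get_obs()["t"])
m=R.from_quat(ctrl.get_obs()["tcp_rot"]).as_matrix();print(m.round(2))
for nm,p in [("v",[.56,.084,.33]),("v low",[.56,.084,.18]),("s",[.561,-.248,.2])]:
    for th in np.arange(-180,180,30):
        q=ctrl.ik(p,ori(np.radians(th)))
        print(nm,th,None if q is None else np.round(q,2).tolist())
# heights map for tall items
for n in ["scene","side"]:
    P=cloud(dict(np.load(n+"0.npz"))).reshape(-1,3)
    for zt in (.18,.22,.26):
        s=P[(P[:,2]>zt)&(np.hypot(P[:,0],P[:,1])>.3)&(np.hypot(P[:,0],P[:,1])<.95)&(P[:,0]>.0)]
        g=np.unique((s[:,:2]/.08).round().astype(int),axis=0)*.08
        print(n,zt,len(s),g.round(2).tolist()[:25])
E
```

```text
0.9
[[ 0.34  0.   -0.94]
 [ 0.94 -0.    0.34]
 [ 0.   -1.   -0.  ]]
v -180 [0.15, 0.42, -0.52, 1.61, 0.22, 1.16, 2.72]
v -150 [-0.84, 0.62, 1.15, 1.63, -0.59, 1.29, -2.2]
v -120 [-0.84, 0.62, 1.15, 1.63, -0.59, 1.29, -1.68]
v -90 [-0.54, 0.43, 0.53, 1.62, -0.23, 1.15, -1.52]
v -60 [-0.48, 0.42, 0.44, 1.62, -0.19, 1.14, -1.04]
v -30 [-0.45, 0.41, 0.39, 1.62, -0.17, 1.14, -0.54]
v 0 [-0.38, 0.4, 0.28, 1.62, -0.12, 1.14, -0.07]
v 30 [-0.31, 0.39, 0.17, 1.62, -0.07, 1.13, 0.41]
v 60 [-0.23, 0.39, 0.06, 1.62, -0.03, 1.13, 0.88]
v 90 [-0.13, 0.39, -0.1, 1.62, 0.04, 1.14, 1.34]
v 120 [-0.03, 0.4, -0.24, 1.62, 0.1, 1.14, 1.8]
v 150 [0.06, 0.41, -0.37, 1.61, 0.16, 1.15, 2.26]
v low -180 [0.19, 0.6, -0.6, 1.82, 0.43, 0.86, 2.53]
v low -150 [-0.82, 0.84, 1.15, 1.83, -0.87, 1.09, -1.95]
v low -120 [-0.82, 0.84, 1.15, 1.83, -0.87, 1.09, -1.42]
v low -90 [-0.49, 0.59, 0.47, 1.83, -0.36, 0.81, -1.41]
v low -60 [-0.47, 0.58, 0.43, 1.83, -0.32, 0.8, -0.92]
v low -30 [-0.4, 0.56, 0.32, 1.83, -0.24, 0.79, -0.48]
v low 0 [-0.33, 0.55, 0.21, 1.82, -0.16, 0.78, -0.04]
v low 30 [-0.25, 0.54, 0.09, 1.82, -0
[... 1573 characters left out ...]
0.48], [0.24, 0.56], [0.24, 0.64]]
side 0.18 8152 [[0.16, 0.48], [0.16, 0.56], [0.24, 0.48], [0.24, 0.56], [0.24, 0.64], [0.64, 0.4], [0.72, -0.56], [0.72, -0.48], [0.72, 0.32], [0.72, 0.4], [0.72, 0.48], [0.72, 0.56], [0.8, -0.56], [0.8, -0.48], [0.8, 0.32], [0.8, 0.4], [0.8, 0.48], [0.8, 0.56], [0.88, 0.32], [0.88, 0.4]]
side 0.22 6114 [[0.16, 0.48], [0.16, 0.56], [0.24, 0.48], [0.24, 0.56], [0.24, 0.64], [0.64, 0.4], [0.72, -0.56], [0.72, -0.48], [0.72, 0.32], [0.72, 0.4], [0.72, 0.48], [0.72, 0.56], [0.8, -0.56], [0.8, -0.48], [0.8, 0.32], [0.8, 0.4], [0.8, 0.48], [0.8, 0.56], [0.88, 0.32], [0.88, 0.4]]
side 0.26 1820 [[0.16, 0.48], [0.16, 0.56], [0.24, 0.48], [0.24, 0.56], [0.24, 0.64]]
```

Run:
```python
from h import *
from workcell import ctrl
c=dict(np.load("scene0.npz"));P=cloud(c)
for u,v in [(358,212),(396,220),(433,228)]: 
    p=P[v-6:v+7,u-7:u+8].reshape(-1,3);p=p[(p[:,2]>.12)&(p[:,2]<.16)];print(p.mean(0).round(3))
ctrl.move_to([.56,.084,.33],ori(np.radians(10)))
print(ctrl.get_obs()["t"])
c=ctrl.camera("wrist");cv2.imwrite("pics/w1.png",c["img"][:,:,::-1]);np.savez("w1.npz",**c)
for t in ["cap_grip","vessel_center","rack"]:
    print(t,[(np.round(m["pixel"]).tolist(),round(m["score"],2)) for m in ctrl.mark_of("wrist",t)[:4]])
print(np.round(ctrl.get_obs()["force"],2))
```

```text
[0.567 0.091 0.141]
[0.55  0.194 0.141]
[0.535 0.292 0.141]
3.0833
cap_grip [([324.0, 181.0], 0.94), ([233.0, 325.0], 0.88)]
vessel_center [([240.0, 297.0], 0.87)]
rack []
[-0.02 -0.03  0.85]
```

View pics/w1.png

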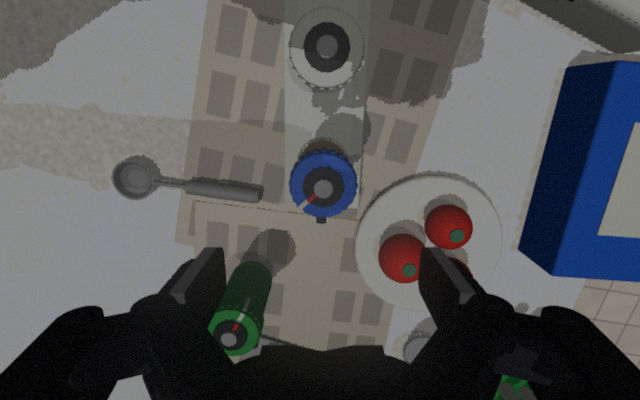

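```bash
cat >> h.py <<'E'
def onplane(c,uv,z):
    K=c["intrinsics"];T=c["world_from_camera"];uv=np.asarray(uv,float).reshape(-1,2)
    d=np.c_[(uv[:,0]-K[0,2])/K[0,0],(uv[:,1]-K[1,2])/K[1,1],np.ones(len(uv))]@T[:3,:3].T
    return T[:3,3]+d*((z-T[2,3])/d[:,2])[:,None]
def bluecap(c,lo=100,hi=130):
    H=hsv(c);m=((H[...,0]>lo)&(H[...,0]<hi)&(H[...,1]>110)).astype(np.uint8)
    return m
E
python3 - <<'E'
from h import *
c=dict(np.load("w1.npz"));P=cloud(c)
for nm,(lo,hi),b in [("blue",(100,130),(280,130,370,230)),("green",(50,85),(190,230,285,360))]:
    m=bluecap(c,lo,hi);k=np.zeros_like(m);k[b[1]:b[3],b[0]:b[2]]=1;m&=k
    p=P[m>0];zt=np.percentile(p[:,2],95);print(nm,len(p),zt)
    t=p[abs(p[:,2]-zt)<.004];print("bbox mid",(t.min(0)+t.max(0))/2,t.max(0)-t.min(0))
    mm=np.zeros_like(m);mm[(m>0)&(abs(P[...,2]-zt)<.005)]=1
    cn=max(cv2.findContours(mm,cv2.RETR_EXTERNAL,cv2.CHAIN_APPROX_NONE)[0],key=len)[:,0]
    w=onplane(c,cn,zt);print("circ",circ(w[:,:2]),cv2.minEnclosingCircle((w[:,:2]*1000).astype(np.float32)))
# plug
b=P[165:210,300:345].reshape(-1,3);print(b[:,2].max())
E
```

```text
blue 2151 nanTraceback (most recent call last):
  File "<stdin>", line 6, in <module>
    return umr_minimum(a, axis, None, out, keepdims, initial, where)
ValueError: zero-size array to reduction operation minimum which has no identity
```

Run:
```python
from h import *
c=dict(np.load("w1.npz"));P=cloud(c)
for nm,(lo,hi),b in [("blue",(100,130),(280,130,370,230)),("green",(50,85),(190,230,285,360))]:
    m=bluecap(c,lo,hi);k=np.zeros_like(m);k[b[1]:b[3],b[0]:b[2]]=1;m&=k
    p=P[m>0];p=p[np.isfinite(p[:,0])];zt=np.percentile(p[:,2],90);print(nm,len(p),zt,np.percentile(p[:,2],[50,75,99]))
    t=p[abs(p[:,2]-zt)<.004];print("bbox mid",(t.min(0)+t.max(0))/2,t.max(0)-t.min(0))
    mm=np.zeros_like(m);mm[(m>0)&(abs(P[...,2]-zt)<.005)]=1
    cn=max(cv2.findContours(mm,cv2.RETR_EXTERNAL,cv2.CHAIN_APPROX_NONE)[0],key=len)[:,0]
    w=onplane(c,cn,zt);print("circ",circ(w[:,:2]),cv2.minEnclosingCircle((w[:,:2]*1000).astype(np.float32)))
b=P[165:210,300:345].reshape(-1,3);print(np.nanmax(b[:,2]))
```

```text
blue 2143 0.14053416259722668 [0.13961226 0.14011459 0.14195764]
bbox mid [0.5601909  0.08823643 0.14032968] [0.05468363 0.05472177 0.00756369]
circ (array([0.55994124, 0.08921131]), np.float64(0.023687975799144414)) ((559.9254150390625, 89.2327651977539), 27.68885612487793)
green 1520 0.12896533820874276 [0.1273437  0.12809485 0.34140875]
bbox mid [ 0.49973563 -0.0789013   0.12876114] [0.05089054 0.05460877 0.00751831]
circ (array([ 0.50027487, -0.07588215]), np.float64(0.022934842727232046)) ((499.6984558105469, -76.0622787475586), 28.453927993774414)
0.14958718821436123
```

The wrist view shows the blue cap at (323,186), with the red and white marks lined up. The green decoy is at (235,310), the spoon at (190,187) and the dish at (430,245), all clear of the grasp. I'll grasp and lift now.

Run:
```python
from h import *
from workcell import ctrl
o8=ori(np.radians(8.5))
ctrl.movel([.560,.0885,.25],speed=.2,ori=o8)
h=ctrl.movel([.560,.0885,.178],speed=.1,contact_N=8);print("hit",h)
f=lambda:(lambda o:print(round(o["t"],2),np.round(o["eef_pos"],4),np.round(o["force"],2),np.round(o["ft_torque"],2),round(o["finger_gap"],4)))(ctrl.get_obs())
f(); ctrl.command_gripper(.05,60); f()
c=ctrl.camera("wrist");cv2.imwrite("pics/w2.png",c["img"][:,:,::-1])
ctrl.movel([.560,.0885,.19],speed=.05); f()
ctrl.movel([.560,.0885,.40],speed=.2); f()
c=ctrl.camera("side");cv2.imwrite("pics/s2.png",c["img"][:,:,::-1]);np.savez("s2.npz",**c)
for p in ([.47,-.42,.50],[.5,-.42,.45],[.45,-.4,.45],[.45,-.4,.50]):
  for th in (30,60,90,): 
    q=ctrl.ik(p,ori(np.radians(th)));print(p,th,None if q is None else q.round(2).tolist())
```

```text
hit False
4.7 [0.5605 0.0885 0.1787] [ 0.4  -0.77 -0.29] [ 0.01 -0.03  0.  ] 0.0851
5.09 [0.5603 0.0885 0.1789] [-1.79  0.34  5.48] [-0.08  0.33 -0.01] 0.0546
5.53 [0.5599 0.0885 0.19  ] [-1.16  0.34 -7.05] [ 0.01 -0.    0.01] 0.0545
6.73 [0.5595 0.0885 0.3987] [-0.62  0.48 -6.47] [0.01 0.02 0.02] 0.0546
[0.47, -0.42, 0.5] 30 [0.45, 0.47, 0.46, 1.08, -0.2, 1.63, 1.38]
[0.47, -0.42, 0.5] 60 [0.52, 0.46, 0.32, 1.07, -0.14, 1.63, 1.85]
[0.47, -0.42, 0.5] 90 [0.57, 0.45, 0.23, 1.07, -0.1, 1.63, 2.34]
[0.5, -0.42, 0.45] 30 [0.45, 0.51, 0.41, 1.13, -0.2, 1.53, 1.34]
[0.5, -0.42, 0.45] 60 [0.52, 0.5, 0.28, 1.13, -0.13, 1.53, 1.81]
[0.5, -0.42, 0.45] 90 [0.57, 0.49, 0.17, 1.13, -0.08, 1.52, 2.3]
[0.45, -0.4, 0.45] 30 [0.42, 0.42, 0.45, 1.29, -0.18, 1.47, 1.38]
[0.45, -0.4, 0.45] 60 [0.49, 0.41, 0.32, 1.29, -0.13, 1.47, 1.85]
[0.45, -0.4, 0.45] 90 [0.55, 0.4, 0.23, 1.29, -0.09, 1.46, 2.34]
[0.45, -0.4, 0.5] 30 [0.42, 0.42, 0.47, 1.16, -0.19, 1.6, 1.37]
[0.45, -0.4, 0.5] 60 [0.49, 0.41, 0.34, 1.16, -0.13, 1.59, 1.85]
[0.45, -0.4, 0.5] 90 [0.54, 0.4, 0.25, 1.16, -0.1, 1.59, 2.34]
```

View pics/s2.png

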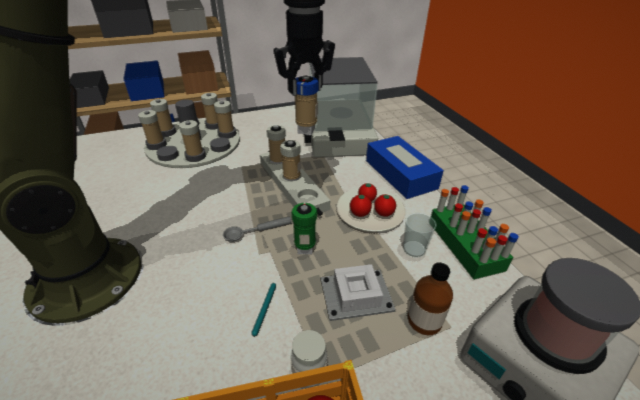

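View pics/w2.png

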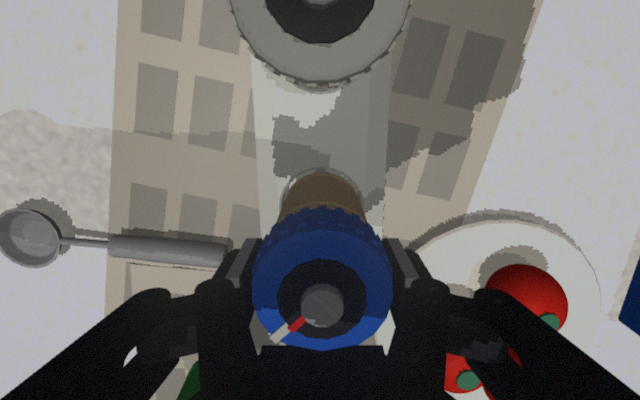

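The vessel is lifted cleanly: the side view shows it at (307,105) and the force matches 0.65 kg. I'll carry it near the side camera to read the foot's yaw.

Run:
```python
from h import *
from workcell import ctrl
for p in ([.47,-.42,.62],[.45,-.4,.6],[.45,-.36,.58]):
    q=ctrl.ik(p,ori(np.radians(45)));print(p,None if q is None else q.round(2).tolist())
    if q is not None: break
ctrl.move_to(p,ori(np.radians(45)))
o=ctrl.get_obs();print(o["t"],o["eef_pos"].round(4),o["force"].round(2))
for i,th in enumerate([45,60]):
    if i: ctrl.move_to(p,ori(np.radians(th)))
    c=ctrl.camera("side");np.savez(f"f{i}.npz",**c);o=ctrl.get_obs();print(o["t"],o["eef_pos"].round(4))
    im=c["img"]
    T=np.linalg.inv(c["world_from_camera"]);q=T[:3,:3]@(o["eef_pos"]-[0,0,.16])+T[:3,3];K=c["intrinsics"]
    u,v=int(K[0,0]*q[0]/q[2]+K[0,2]),int(K[1,1]*q[1]/q[2]+K[1,2]);print(u,v,q)
    cr=im[max(v-75,0):v+75,u-100:u+100]
    cv2.imwrite(f"pics/f{i}.png",cv2.resize(cr,None,fx=4,fy=4,interpolation=cv2.INTER_CUBIC)[:,:,::-1])
c=ctrl.camera("scene");np.savez("fs.npz",**c);cv2.imwrite("pics/fs.png",c["img"][:,:,::-1])
```

```text
[0.47, -0.42, 0.62] None
[0.45, -0.4, 0.6] [0.48, 0.45, 0.44, 0.84, -0.2, 1.88, 1.61]
8.7333 [ 0.4509 -0.3992  0.5995] [-0.19 -0.15 -7.64]
8.7833 [ 0.4509 -0.3992  0.5996]
349 176 [ 0.03490194 -0.02106386  0.37753629]
9.175 [ 0.4504 -0.3996  0.5999]
349 176 [ 0.03454803 -0.02092744  0.37685248]
```

View pics/f0.png

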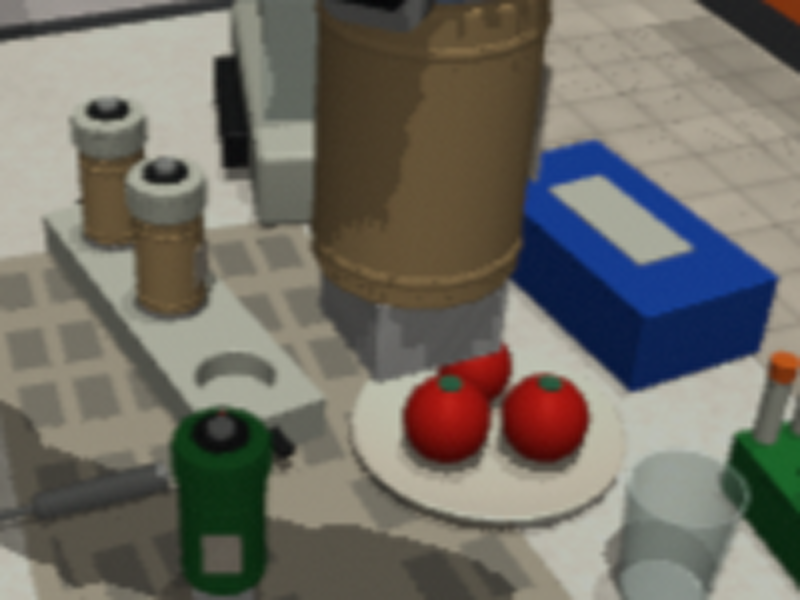

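View pics/f1.png

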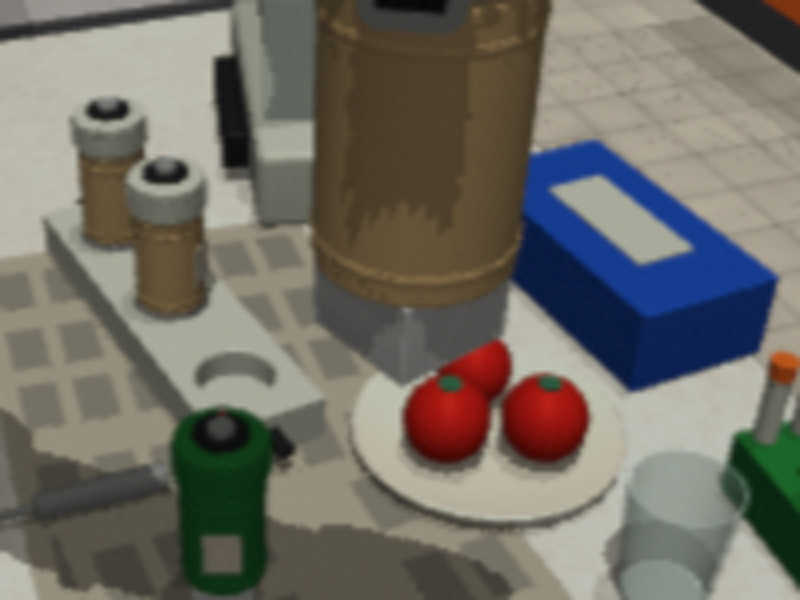

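The close-ups show the grey square foot clearly, with its near corner at crop (377,378), moving to (405,382) after 15° of turn. I'll fit the square to the depth points.

```bash
cat > foot.py <<'E'
from h import *
from scipy.optimize import least_squares
def fit(c,tcp,zb,zt,verbose=True):
    P=cloud(c).reshape(-1,3)
    m=(P[:,2]>zb)&(P[:,2]<zt)&(np.hypot(P[:,0]-tcp[0],P[:,1]-tcp[1])<.04)
    p=P[m][:,:2]
    best=None
    def res(x):
        d=p-x[:2];c_,s=np.cos(x[2]),np.sin(x[2])
        a=np.abs(d@np.array([c_,s]));b=np.abs(d@np.array([-s,c_]))
        return np.maximum(a,b)-.018
    for y0 in np.radians(np.arange(0,90,10)):
        r=least_squares(res,[tcp[0],tcp[1],y0],loss="soft_l1",f_scale=.001,x_scale=[.01,.01,.2])
        if best is None or r.cost<best.cost: best=r
    return best.x,np.degrees(best.x[2])%90,np.sqrt(np.median(best.fun**2)),len(p)
if __name__=="__main__":
    for n,t in [("f0",[.4509,-.3992,.5996]),("f1",[.4504,-.3996,.5999])]:
        c=dict(np.load(n+".npz"))
        for zb,zt in [(-.165,-.152),(-.168,-.15)]:
            print(n,fit(c,t,t[2]+zb,t[2]+zt))
E
python3 foot.py
```

```text
f0 (array([ 0.45156076, -0.40115632,  0.05018554]), np.float64(2.8754193581542573), np.float64(0.00028794879652022445), 467)
f0 (array([ 0.45156515, -0.40113531,  0.05031706]), np.float64(2.882955266928456), np.float64(0.00029206503871299916), 595)
f1 (array([ 0.45138845, -0.40115871,  0.30698381]), np.float64(17.58887652437612), np.float64(0.0002822912454580187), 494)
f1 (array([ 0.45139564, -0.40113384,  0.30724844]), np.float64(17.604039089051412), np.float64(0.0002816515109604102), 641)
```

Run:
```python
from h import *
from workcell import ctrl
th=np.radians(121.9)
p=[.561+.1*np.sin(th),-.248-.1*np.cos(th),.37]
q=ctrl.ik(p,ori(th));print(q)
ctrl.move_to(p,ori(th))
o=ctrl.get_obs();print(o["t"],o["eef_pos"].round(4),o["q"].round(2),o["force"].round(2))
for n in ("wrist","side","scene"):
    c=ctrl.camera(n);np.savez(f"{n}3.npz",**c);cv2.imwrite(f"pics/{n}3.png",c["img"][:,:,::-1])
    print([(np.round(m["pixel"]).tolist(),round(m["score"],2)) for m in ctrl.mark_of(n,"pocket")[:3]])
```

```text
[ 0.17011911  0.55300209  0.16356497  1.23756083 -0.0876183   1.35781266
  2.45576934]
10.5917 [ 0.6455 -0.1973  0.3713] [ 0.17  0.55  0.17  1.24 -0.09  1.36  2.46] [ 0.44 -0.88 -5.8 ]
[([324.0, 77.0], 0.66)]
[([357.0, 292.0], 0.69)]
[([256.0, 207.0], 0.68)]
```

View pics/wrist3.png

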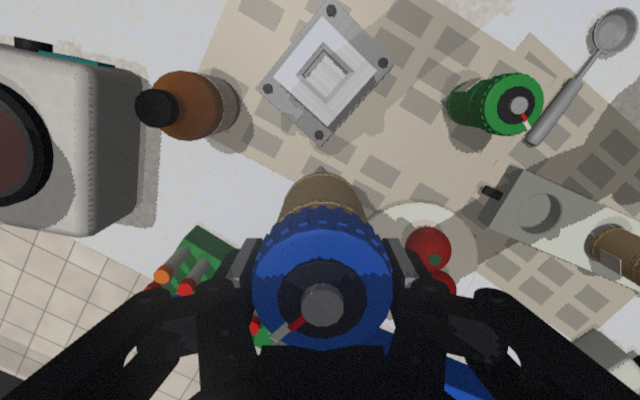

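View pics/side3.png

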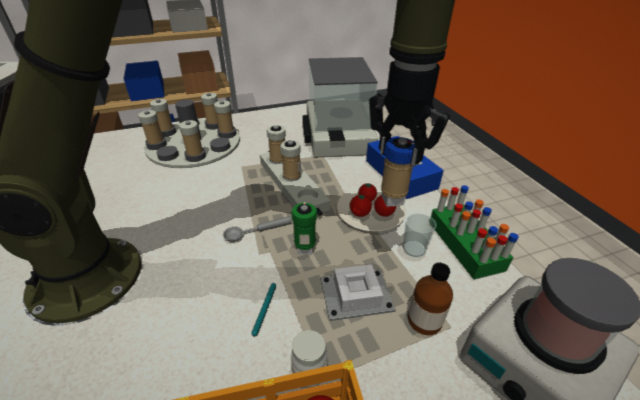

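```bash
cat > st.py <<'E'
from h import *
from scipy.optimize import minimize
for n in ("wrist3","side0","scene0","side3","scene3"):
    P=cloud(dict(np.load(n+".npz"))).reshape(-1,3)
    P=P[np.isfinite(P[:,0])&(np.hypot(P[:,0]-.561,P[:,1]+.248)<.075)]
    z0=np.median(P[(abs(P[:,2]-.045)<.005),2])
    p=P[abs(P[:,2]-z0)<.003][:,:2]
    k=P[(P[:,2]<z0-.006)&(np.hypot(P[:,0]-.561,P[:,1]+.248)<.06)][:,:2]
    def ab(x,p):
        d=p-x[:2];c,s=np.cos(x[2]),np.sin(x[2]);return np.maximum(abs(d@[c,s]),abs(d@[-s,c]))
    def cost(x):
        m=ab(x,p);k_=ab(x,k)
        # top points must lie in [.024,.042]; lower ones outside that
        a=np.minimum(np.maximum(m-.042,0)+np.maximum(.024-m,0),.005)
        b=np.minimum(np.maximum(np.minimum(.042-k_,k_-.024),0),.005)
        return (a**2).sum()*1e6+(b**2).sum()*1e6
    best=min((minimize(cost,[.561+dx,-.248+dy,np.radians(a)],method="Nelder-Mead",options=dict(xatol=1e-5,fatol=1e-6,initial_simplex=np.array([[.561+dx,-.248+dy,np.radians(a)]]*4)+np.r_[np.zeros((1,3)),np.diag([.004,.004,.1])])) for dx in(-.003,.003) for dy in (-.003,.003) for a in (70,80,90)),key=lambda r:r.fun)
    fl=P[abs(P[:,2]-.024)<.004]
    print(n,len(p),round(z0,4),best.x[:2].round(4),np.degrees(best.x[2]).round(2),round(best.fun,1),cv2.minAreaRect((p*1000).astype(np.float32)))
E
python3 st.py
```

```text
wrist3 4379 0.0446 [ 0.5615 -0.2464] 79.89 1856.1 ((561.2810668945312, -246.55142211914062), (83.96552276611328, 84.04141235351562), 79.92076873779297)
side0 1007 0.0449 [ 0.5607 -0.2472] 79.84 621.4 ((560.7614135742188, -248.20445251464844), (86.5445556640625, 84.96534729003906), 79.60350799560547)
scene0 314 0.0444 [ 0.5579 -0.2469] 79.84 3073.0 ((561.486572265625, -244.94146728515625), (90.63640594482422, 90.97978973388672), 80.81704711914062)
side3 1009 0.0449 [ 0.5607 -0.2472] 79.8 669.0 ((560.8807373046875, -247.39205932617188), (87.03831481933594, 84.46843719482422), 79.7447509765625)
scene3 309 0.0448 [ 0.5584 -0.2467] 79.54 3120.2 ((561.1268920898438, -245.78564453125), (90.09493255615234, 86.5455093383789), 78.23558044433594)
```

Run:
```python
from h import *
from foot import fit
from workcell import ctrl
th=np.radians(122.1)
ctrl.movel([.5605,-.2462,.37],speed=.15,ori=ori(th))
ctrl.movel([.5605,-.2462,.25],speed=.15)
ctrl.dwell(.3)
o=ctrl.get_obs();print(o["t"],o["eef_pos"].round(4),o["force"].round(2),o["ft_torque"].round(2))
for n in ("side","scene","wrist"):
    c=ctrl.camera(n);np.savez(n+"4.npz",**c);cv2.imwrite(f"pics/{n}4.png",c["img"][:,:,::-1])
    if n!="wrist":
        for a,b in ((-.165,-.152),(-.168,-.155)):
            try: print(n,fit(c,o["eef_pos"],o["eef_pos"][2]+a,o["eef_pos"][2]+b))
            except Exception as e: print(e)
im=cv2.imread("pics/side4.png")[180:330,260:460];cv2.imwrite("pics/side4c.png",cv2.resize(im,None,fx=4,fy=4,interpolation=cv2.INTER_CUBIC))
```

```text
12.9583 [ 0.5607 -0.2463  0.2506] [-0.38  0.16 -5.71] [0.05 0.   0.01]
side (array([ 0.56142687, -0.24602055, -0.18162431]), np.float64(79.59369330590555), np.float64(0.0004458710140596183), 82)
side (array([ 0.56150166, -0.24604198, -0.18530836]), np.float64(79.38261305063376), np.float64(0.00045726992234877575), 74)
scene (array([ 0.56020108, -0.24413506,  1.45628205]), np.float64(83.43881501674859), np.float64(0.0009412806996450668), 51)
scene (array([ 0.56031621, -0.24429053, -0.12337087]), np.float64(82.93136962385752), np.float64(0.0009677702794078231), 46)
```

View pics/side4c.png

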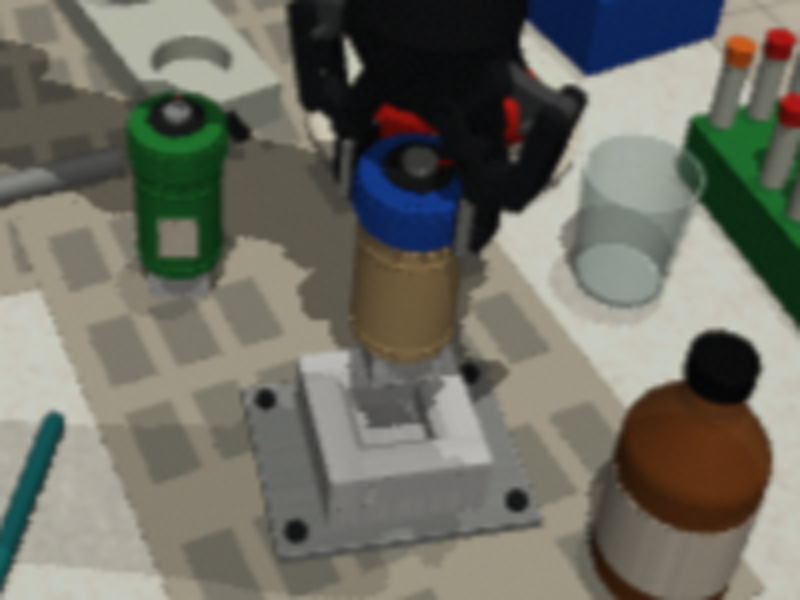

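```bash
cat >> h.py <<'E'
def st(tag=""):
    from workcell import ctrl
    o=ctrl.get_obs();print(tag,round(o["t"],2),o["eef_pos"].round(4),o["force"].round(2),o["ft_torque"].round(3),round(o["finger_gap"],4))
    return o
E
python3 - <<'E'
from h import *
from workcell import ctrl
th=np.radians(122.2)
ctrl.movel([.5605,-.2468,.214],speed=.1,ori=ori(th)); st("pre")
h=ctrl.movel([.5605,-.2468,.188],speed=.02,contact_N=5); st(f"hit {h}")
c=ctrl.camera("side");cv2.imwrite("pics/side5.png",cv2.resize(c["img"][180:330,260:460],None,fx=4,fy=4,interpolation=cv2.INTER_CUBIC)[:,:,::-1])
E
```

```text
pre 13.62 [ 0.5606 -0.2468  0.214 ] [-0.45  0.49 -5.4 ] [-0.011 -0.02   0.027] 0.0541
hit True 14.67 [ 0.5604 -0.2468  0.191 ] [-1.13  0.08  6.23] [ 0.076  0.095 -0.016] 0.0548
```

View pics/side5.png

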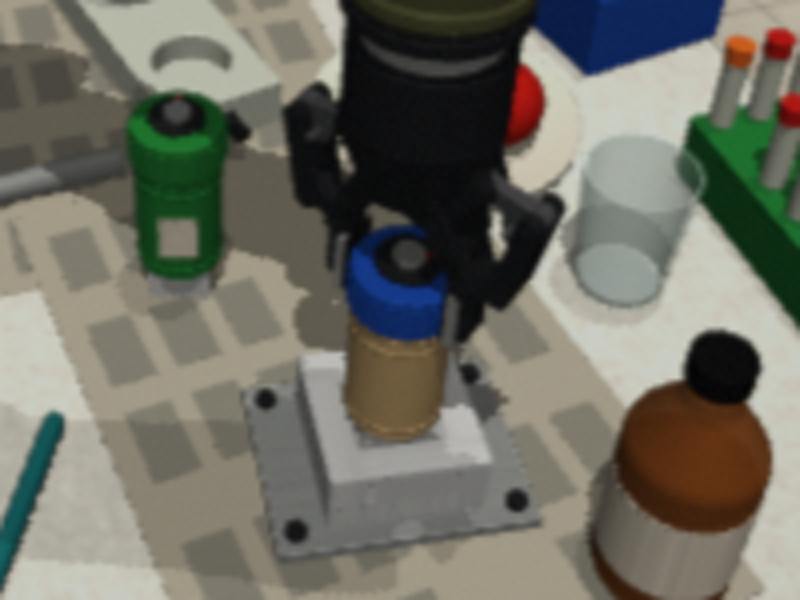

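Contact came at TCP z 0.191, exactly the computed home height, with low side forces. In the picture the vessel stands square in the block. I'll release it and look from a little above.

Run:
```python
from h import *
from workcell import ctrl
ctrl.command_gripper(.085,80); st("open")
c=ctrl.camera("wrist");np.savez("w6.npz",**c);cv2.imwrite("pics/w6.png",c["img"][:,:,::-1])
ctrl.movel([.5605,-.2468,.26],speed=.2); st("up")
ctrl.dwell(.15)
for n in ("wrist","side"):
    c=ctrl.camera(n);np.savez(n+"7.npz",**c);cv2.imwrite(f"pics/{n}7.png",c["img"][:,:,::-1])
    P=cloud(c);m=bluecap(c)&(np.isfinite(P[...,0]))&(np.hypot(P[...,0]-.5605,P[...,1]+.2468)<.05)
    p=P[m>0];zt=np.percentile(p[:,2],[50,80,95]);print(n,len(p),zt)
    t=p[abs(p[:,2]-zt[1])<.004];print((t.min(0)+t.max(0))/2,t.max(0)-t.min(0))
    p=P.reshape(-1,3);p=p[(np.hypot(p[:,0]-.5605,p[:,1]+.2468)<.03)];print("max",np.nanmax(p[:,2]))
c=dict(np.load("wrist7.npz"));P=cloud(c)
m=bluecap(c)&(np.isfinite(P[...,0]))&(abs(P[...,2]-.152)<.006)&(np.hypot(P[...,0]-.5605,P[...,1]+.2468)<.05)
cn=max(cv2.findContours(m.astype(np.uint8),cv2.RETR_EXTERNAL,cv2.CHAIN_APPROX_NONE)[0],key=len)[:,0]
w=onplane(c,cn,.152);print(cv2.minEnclosingCircle((w[:,:2]*1000).astype(np.float32)))
```

```text
open 15.13 [ 0.5593 -0.2461  0.1889] [ 0.86 -0.51  0.26] [ 0.018 -0.001 -0.024] 0.0849
up 15.69 [ 0.5605 -0.2468  0.2604] [-0.67  1.01 -0.15] [ 0.066 -0.002  0.013] 0.0851
wrist 5027 [0.15168688 0.15252428 0.27189877]
[ 0.56077345 -0.24546477  0.15229578] [0.05494139 0.05498724 0.00750207]
max 0.2842391295605229
side 552 [0.15110013 0.15270302 0.15592673]
[ 0.56063568 -0.24806911  0.15262914] [0.05543872 0.0539041  0.00784111]
max 0.3072697224419763
((559.6488037109375, -246.21347045898438), 28.371009826660156)
```

View pics/wrist7.png

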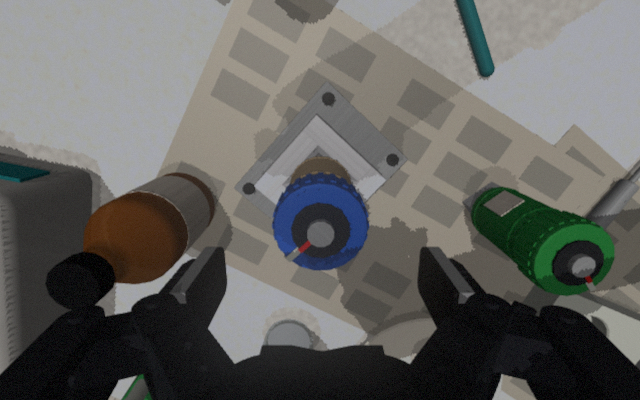

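View pics/w6.png

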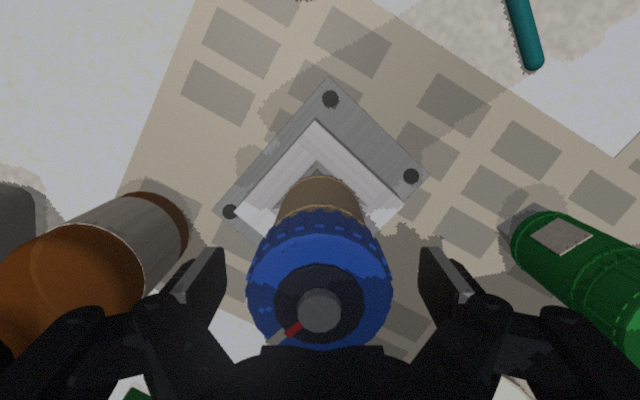

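The vessel is home: the ring top is at 0.1525 m against 0.152 expected, and the wrist view shows the cap centred at (320,222) in the station. I'll regrip and start screwing in small joint-7 steps.

```bash
cat >> h.py <<'E'
def marks(c,o):
    """angles of red line and white line about ring axis, in the tool frame (rad)"""
    P0=o["eef_pos"];Rm=R.from_quat(o["tcp_rot"]).as_matrix()
    v,u=np.mgrid[200:400,200:440];uv=np.c_[u.ravel(),v.ravel()]
    H=hsv(c)[200:400,200:440].reshape(-1,3).astype(int)
    out=[]
    for nm,z,rr in (("red",.157,(.006,.022)),("white",.152,(.019,.029))):
        w=onplane(c,uv,z)-P0; l=w@Rm; x,y=l[:,0],l[:,2]
        r=np.hypot(x,y)
        if nm=="red": m=((H[:,0]<8)|(H[:,0]>172))&(H[:,1]>140)&(H[:,2]>60)
        else: m=(H[:,1]<70)&(H[:,2]>95)
        m&=(r>rr[0])&(r<rr[1])
        out+= [np.arctan2(y[m].mean(),x[m].mean()) if m.sum()>3 else np.nan, int(m.sum())]
    return out
E
python3 - <<'E'
from h import *
from workcell import ctrl
ctrl.movel([.5605,-.2466,.192],speed=.15); st("down")
ctrl.command_gripper(.05,80); o=st("grip")
q=np.array(o["q"]);np.save("q0.npy",q);print(q.round(3))
ctrl.dwell(.2);st()
c=ctrl.camera("wrist");cv2.imwrite("pics/t0.png",c["img"][:,:,::-1]);print(marks(c,ctrl.get_obs()))
for i in range(3):
    q[6]-=.1; ctrl.goto_joints(q); o=st(round(q[6],2))
    c=ctrl.camera("wrist");print(np.round(marks(c,o),3), ctrl.get_obs()["ft_torque"][2].round(3))
cv2.imwrite("pics/t3.png",c["img"][:,:,::-1])
E
```

```text
down 16.54 [ 0.5607 -0.2468  0.1923] [ 0.38 -1.03  0.53] [ 0.005 -0.032 -0.028] 0.085
grip 16.94 [ 0.561  -0.2467  0.1936] [-0.72  1.01  4.9 ] [ 0.185  0.274 -0.012] 0.0541
[ 0.282  0.593  0.149  1.682 -0.109  0.878  2.609]
 17.14 [ 0.561  -0.2467  0.1936] [-0.46  1.37  6.22] [ 0.183  0.277 -0.013] 0.0539
[np.float64(-2.262467458977888), 130, np.float64(-2.0817371362399886), 504]
2.51 17.44 [ 0.5608 -0.2471  0.1938] [-1.1  -1.25 -1.61] [-0.365  0.068 -0.043] 0.0538
[ -2.236 132.     -1.977 535.   ] -0.005
2.41 17.74 [ 0.5608 -0.247   0.1938] [-1.53 -1.46 -1.14] [-0.354  0.333  0.015] 0.0538
[ -2.23  128.     -1.892 568.   ] 0.058
2.31 18.04 [ 0.5609 -0.2469  0.1938] [-1.77 -0.19  0.32] [-0.379  0.409  0.059] 0.0544
[ -2.226 130.     -1.845 585.   ] 0.079
```

View pics/t3.png

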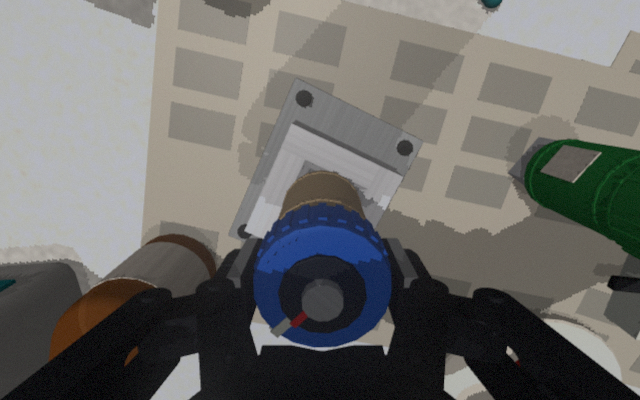

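The red and white marks turn with the tool (red at (300,320)) while the station turns in the view, so the plug is following the ring. The red line's lag in the tool frame therefore measures the ratchet angle, and I'll carry on using it.

```bash
cat > turn.py <<'E'
from h import *
from workcell import ctrl
o=ctrl.get_obs();q=np.load("q0.npy");q[6]=o["q"][6]; q[6]=np.load("q7.npy") if __import__("os").path.exists("q7.npy") else q[6]
step=.1
for i in range(40):
    if q[6]-step<-2.8: print("range");break
    q[6]-=step; ctrl.goto_joints(q); o=ctrl.get_obs()
    c=ctrl.camera("wrist");mk=marks(c,o);o=ctrl.get_obs();tz=o["ft_torque"][2];lag=mk[0]+2.262
    print(round(o["t"],2),"q7 %.3f/%.3f"%(q[6],o["q"][6]),"lag %.3f n%d"%(lag,mk[1]),"tz %.3f"%tz,o["force"].round(1))
    np.save("q7.npy",q[6])
    if lag>.08 or tz>.16: step=.06
    if lag>.36 or mk[1]<40 or np.linalg.norm(o["force"])>25 or tz<-.12: print("stop");break
cv2.imwrite("pics/t4.png",c["img"][:,:,::-1])
E
python3 -c "
import numpy as np;q=np.load('q0.npy');np.save('q7.npy',q[6]-.3)"
python3 turn.py
```

```text
18.39 q7 2.209/2.214 lag 0.028 n128 tz 0.109 [-2.5 -0.7  2.5]
18.69 q7 2.109/2.114 lag 0.022 n130 tz 0.105 [-3.  -1.   1.5]
18.99 q7 2.009/2.014 lag 0.010 n130 tz 0.102 [-2.5 -1.   4.6]
19.29 q7 1.909/1.914 lag 0.005 n125 tz 0.055 [-3.5  0.2  5. ]
19.59 q7 1.809/1.814 lag -0.000 n128 tz 0.080 [-2.4  0.7  5. ]
19.89 q7 1.709/1.713 lag -0.011 n129 tz 0.086 [-3.   0.4  4.8]
20.19 q7 1.609/1.613 lag -0.017 n128 tz 0.095 [-2.9  1.2  5.3]
20.49 q7 1.509/1.513 lag -0.026 n130 tz 0.086 [-2.4 -0.   5.1]
20.79 q7 1.409/1.413 lag -0.034 n128 tz 0.065 [-2.8  0.5  4.8]
21.09 q7 1.309/1.313 lag -0.040 n129 tz 0.039 [-2.8  2.1  5.3]
21.39 q7 1.209/1.214 lag -0.047 n132 tz 0.085 [-1.7  1.9  5.5]
21.69 q7 1.109/1.114 lag -0.054 n131 tz 0.029 [-2.1  1.9  4.9]
21.99 q7 1.009/1.016 lag -0.063 n139 tz 0.006 [-0.2  2.1  6. ]
22.29 q7 0.909/0.916 lag -0.016 n134 tz 0.263 [-1.6  2.6  4.8]
22.59 q7 0.849/0.857 lag 0.031 n134 tz 0.291 [-1.6  3.5  5.4]
22.89 q7 0.789/0.796 lag 0.097 n133 tz 0.029 [-0.7  3.   5.6]
23.19 q7 0.729/0.734 lag 0.253 n119 tz -0.360 [-1.4  2.   5.5]
stop
```

View pics/t4.png

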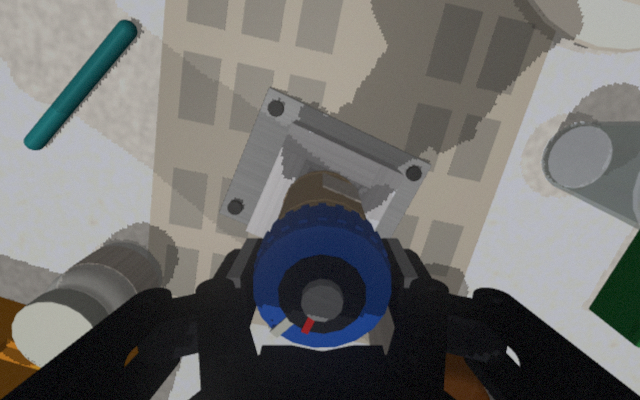

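Tight at q7 about 1.0. Torque then peaked and went negative, and red has separated from white, at (308,325) against (283,328). The ring is over the tooth, so I'll follow on to the notch and release.

Run:
```python
from h import *
from workcell import ctrl
q=np.load("q0.npy");q[6]=np.load("q7.npy")
for d in (.07,.07):
    q[6]-=d;ctrl.goto_joints(q);o=ctrl.get_obs();c=ctrl.camera("wrist");print(round(o["t"],2),np.round(marks(c,o),3),np.round(ctrl.get_obs()["ft_torque"][2],3),o["q"][6].round(3))
    if ctrl.get_obs()["ft_torque"][2]>-.03: break
cv2.imwrite("pics/t5.png",c["img"][:,:,::-1])
ctrl.command_gripper(.085); st("open")
c=ctrl.camera("wrist");cv2.imwrite("pics/t6.png",c["img"][:,:,::-1])
p=ctrl.get_obs()["eef_pos"]
ctrl.movel([p[0],p[1],.265],speed=.1); st("up")
c=ctrl.camera("wrist");np.savez("w8.npz",**c);cv2.imwrite("pics/t7.png",c["img"][:,:,::-1])
c=ctrl.camera("side");np.savez("side8.npz",**c);cv2.imwrite("pics/side8.png",c["img"][:,:,::-1])
```

```text
23.44 [ -1.917 118.     -1.871 791.   ] -0.36 0.663
23.74 [ -1.877 117.     -1.749 858.   ] 0.006 0.594
open 24.21 [ 0.5608 -0.2469  0.1934] [ 0.04 -0.46 -0.48] [-0.011  0.02  -0.023] 0.085
up 25.12 [ 0.5607 -0.2467  0.2644] [-0.71  0.44  0.22] [ 0.022 -0.014 -0.007] 0.0847
```

View pics/t7.png

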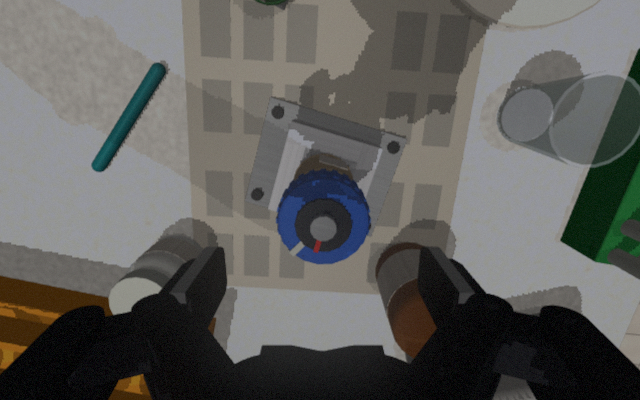

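View pics/side8.png

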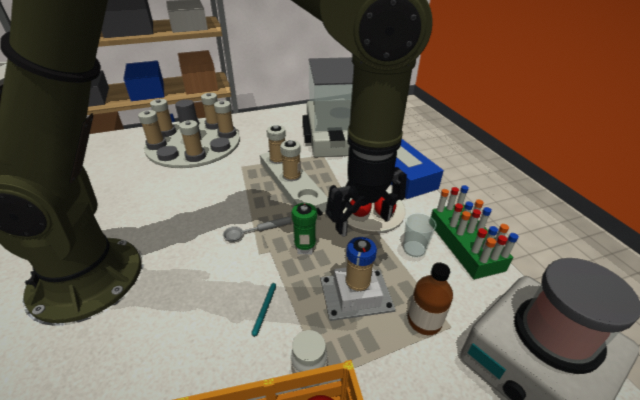

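The wrist view shows the red line at (318,246) and the white at (296,250), separated by about one notch. The side view shows the vessel upright in the station at (360,265). I'll take final numbers and then hand in.

Run:
```python
from h import *
from workcell import ctrl
for n in ("wrist7","w8"):
    c=dict(np.load(n+".npz"));H=hsv(c).astype(int);v,u=np.mgrid[180:290,250:390];uv=np.c_[u.ravel(),v.ravel()];h=H[180:290,250:390].reshape(-1,3)
    ctr=np.array([.5605,-.2466]);a=[]
    for z,lo,hi,m in((.159,.006,.02,((h[:,0]<8)|(h[:,0]>172))&(h[:,1]>140)&(h[:,2]>60)),(.152,.0185,.027,(h[:,1]<80)&(h[:,2]>90))):
        w=onplane(c,uv,z)[:,:2]-ctr;r=np.hypot(*w.T);m=m&(r>lo)&(r<hi);p=w[m].mean(0);a.append(np.arctan2(p[1],p[0]));print(n,m.sum(),a[-1].round(3))
    print("red-white",round(a[0]-a[1],3))
    P=cloud(c);m=(bluecap(c)>0)&(np.hypot(P[...,0]-.5605,P[...,1]+.2466)<.03)&(P[...,2]<.17);print("ring top",np.median(P[m][:,2]).round(4),((P[m].min(0)+P[m].max(0))/2)[:2].round(4))
p=ctrl.get_obs()["eef_pos"];ctrl.movel([p[0],p[1],.33],speed=.15);st()
ctrl.job_done()
```

```text
wrist7 66 -0.153
wrist7 111 -0.27
red-white 0.117
ring top 0.1516 [ 0.5603 -0.2453]
w8 53 -1.736
w8 147 -2.044
red-white 0.307
ring top 0.1516 [ 0.5609 -0.2455]
 25.81 [ 0.5603 -0.2465  0.3291] [-0.51  0.3   0.32] [-0.013 -0.003  0.052] 0.0849
the job is handed in; nothing more can be done
```

The blue-capped vessel is standing sealed in the tightening station, and I handed the job in at about 26 s on the robot's clock. No verdict was reported.

- **Placing:** I lifted the vessel by its ring, read the foot's yaw from depth near the side camera, and lowered it into the pocket. It touched the floor at the computed home height with about 12 N of contact. The ring top then read 0.1525 m (0.152 expected), and 0.1516 m both before and after screwing.
- **Screwing:** I regripped and turned the cap clockwise. The plug came tight after about 1.6 rad. The torque then rose to 0.29 N m at standstill, went to −0.36 N m as the ring went over the tooth, and returned to about 0 at the first notch. That is one click, after which I released and withdrew upward.
- **Last checks:**
  - The last pictures show the vessel upright in the station, and the other things in view look undisturbed.
  - The marks checks do not fully agree. During the turn, the red line lagged the ring by about 0.45 rad, or roughly 0.5 after correcting for view drift, and by eye the separation was about 0.6. My automatic comparison of the lines before and after gave only 0.19 rad of change. I think its white-line detection was picking up other bright pixels, but I did not repeat it before handing in.

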